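# Nest the domed bowl covers upside down in the stock tray

## Task

Take the three domed steel covers out of the rack and stack them upside down in the grey tray: the large one hollow side up on the tray's floor, the medium one cupped in it and the small one cupped in that, each sitting level on the crown below and roughly centred. Set each one down, do not let it drop, and leave the bottle, tin, tape and carton where they stand.

Things in the scene. Friction and masses are not known exactly. Their poses are not given: they have to be found in the camera images.
- large_centre (a point): large cover: shallow steel dome, flat crown (96 mm across) with a 16 mm vent hole, no knob; rim 190 mm across, 48 mm deep, 0.17 to 0.3 kg. Point: on its axis, half-way (24 mm) between crown (outside) and rim plane. z axis: along its axis, crown to rim (up when it lies upside down and level); x axis: across the rim, at the start towards the rim's highest point
- medium_centre (a point): medium cover: same kind, rim 142 mm across, 53 mm deep, crown 80 mm across, 0.13 to 0.23 kg. Point on its axis at half depth; axes as the large cover's. All covers: wall 4 mm; the last 32 to 52 mm of wall up to the rim is a cone flaring 22 degrees outwards from the axis. Nested, its rim stands 9 mm above the large one's, about 20 mm clear of it
- small_centre (a point): small cover: same kind, rim 96 mm across, 56 mm deep, crown 44 mm across, 0.08 to 0.15 kg. Point on its axis at half depth; axes as the large cover's. Nested in the medium one, its rim stands 8 mm above that rim and about 19 mm clear of it all round
- rack: fixed rack, three 100 mm wide sheet-steel cradles along its x axis at -105, 0, +105 mm. Origin on the bench under the middle fold. Each fold is 12 mm up, with a back 110 mm long rising to +x at 50 degrees above level and a 66 mm foot at right angles, rising to -x. A cover lies crown on the back, rim on the foot, hollow side up and to -x, and comes out freely along the back's slope
- rack_top (a point): the upper edge of the middle cradle's back (96 mm above the bench). Any cover may be in any cradle; in the rack the highest point of the rim stands 188 mm above the bench for the large cover, 154 mm for the medium, 121 mm for the small
- tray_floor (a point): the shallow grey stock tray, fixed, 260 x 260 mm outside, 28 mm high, walls and floor 4 mm. Point: centre of its inner floor, 4 mm above the bench; x and y axes parallel to the walls
- detergent: bystander: an orange detergent bottle standing by the tray, 72 mm across, 235 mm tall; origin at the centre of its underside
- tin: bystander: a tin standing by the tray, 84 mm across, 120 mm tall; origin at the centre of its underside
- tape: bystander: a roll of brown tape lying flat by the tray, 110 mm across, 48 mm high; origin at the centre of its underside
- carton: bystander: a small cardboard carton beside the rack, 90 x 130 mm, 70 mm high; origin at the centre of its underside

How it is judged:
By the outcome, as a careful person would: the job done as asked, in the order asked, and still so for the second after the job is handed in, with the robot touching nothing.
It also fails if it takes over 72 s, if anything falls off the work surface, if the arm or the gripper's body presses on something with over 40 N, if the wrist force passes 120 N, or if a joint passes its speed limit or range.

## Robot

A 6-joint arm with a two-finger parallel gripper is mounted at the origin on the work surface. World frame = base frame: x ahead of the robot, y to its left, z up, the work surface at z = 0. Lengths are in mm, angles in degrees, forces in N, time in s.
With the tool pointing down it reaches from about 350 to 1000 mm from the base axis. Payload 7.1 kg.
Tool frame: the origin (TCP) lies at the very end of the fingers, on their centre line; the grasp point (between the pads) lies 19 mm behind it; z points along the fingers, y is the direction in which the jaws open and shut (so a half turn about z gives the same grasp; the last joint's range is limited). The gripper opens to 85 mm and grips with 20 to 120 N. Pads are 22 mm wide; open, the fingers measure 114 mm over their backs; the gripper's body (76 mm by 85 mm) begins 54 mm behind the grasp point. The pads swing forward as they close: fully open they stand 13 mm farther back than shut.
Start: joints at [-66.119, 24.242, 93.386, -0, 62.372, -1.089], TCP at [263.85, -566.558, 231.319] pointing down, gripper open.
Joint ranges: [-172.04, 172.04], [-51.8, 120.97], [4.93, 147.93], [-75.15, 255.16], [6.16, 154.13], [-145.62, 145.62]. Speed limits (degrees/s): [136.94, 136.94, 172.46, 180, 180, 180].

## Interface

Orientations are given as [roll, pitch, yaw] about the fixed x, y, z axes, in that order (R = Rz(yaw) Ry(pitch) Rx(roll)).
In Python, from rig import ctrl gives the robot as it stands.
- The arm moves only by the tool apply_moves, never from a script. Its argument "series" is a list that holds one entry, the list of rows, each a list of 4 numbers: the shift along the tool's x, y, z in m, then the turn about the tool's z in rad. In form: [[[x, y, z, roll], ...]]. A call has 1 to 8 rows; each row shifts and turns the commanded pose from where the row before left it, along the tool's axes as they then stand; what a row does not reach is not made up. A row lasts 1/8 s, in which the tool goes at most 62.5 mm and 10.7 degrees, less where a joint would pass 70% of its speed; a pose out of reach is approached as far as the arm can. A call with a gripper value outside its range is refused whole. "gripper" is the closure, from -1 (fully open) to 1 (shut), set as the call begins (left out, the last holds). The fingers move at their own pace and stop on an object; the grip force is fixed at half the most. Time passes only in rows, so rows that do not move let the fingers close. It gives the time, the measured TCP pose, the force and the opening at its end, in the units of the state.
- ctrl.get_state(): the state, without advancing time (a new reading comes with each control period).
- ctrl.capture(name): name is "side" or "top" or "wrist"; returns the picture (420x560x3 uint8, red, green, blue); there is no depth.
- ctrl.calibration(name): a dict with "intrinsics" (3x3 intrinsics, pixels), "R" (3x3) and "t" (3): a world point X has camera coordinates R X + t. Camera axes: x right, y down, z forward; pixel columns grow to the right and rows downward; lengths in mm; the calibration is good to about 2 mm. A picture is of the moment at which its call begins: read the wrist's pose just before it. calibration takes no time and is no camera call; for the wrist camera it gives the pose at the moment of the call.
- ctrl.close_job(): hands the job in, once; it reports no verdict.
Trained networks look in the newest picture that a camera, given by its name, has taken for a name from the list of things; names that differ only in an ending like _2 or _b are one class to them, and where a whole thing is asked for, a point or a joint stands for the part that bears it (a point fixed in the world has none). Each returns a list of dicts, best first, with "score" (0 to 1); they miss things now and then, are a little off and sometimes report something else, mostly with a low value. They report only what shows in the picture. A call takes as long as a camera call.
- ctrl.find_in(query, camera): "rect" ([left, top, right, bottom] as shares, 0 to 1, of the picture: columns of its width, rows of its height, round what is visible of it).
- ctrl.cut_out(query, camera): "region" (420x560 bool, what is visible of it) and "rect" ([left, top, right, bottom] as shares, 0 to 1, of the picture: columns of its width, rows of its height, round what is visible of it).
- ctrl.place_of(query, camera): "position" ([row, column] as shares, 0 to 1, of the picture: columns of its width, rows of its height: a listed point, or the origin of a listed thing).
The state is a dict: "t": time; "joints": joint angles; "qd": joint speeds; "tau": joint torques, N m; "tool_pos": TCP position; "orientation": TCP orientation; "ft_force": force on the tool from outside, world axes, zero at the start; "ft_torque": the same for the moment, N m; "grip_width": finger opening in mm.
Only numpy, scipy, OpenCV 4.12 (cv2) and the standard library are available. Lean on these libraries where they do the work, as an engineer would, in place of code of your own. Each camera call takes 0.05 s, during which the arm holds its last target. There are 200 camera calls.

## Working session

There is one attempt and no reset: what is moved stays moved. The work goes in short steps, Python scripts to look and compute and a tool call to move; the robot and the scene stay as the last step left them, time stands still between calls to the robot, and variables do not carry over. Pictures are saved under pics/ and viewed, about 8 in all and at most 12, crops included, and the job is handed in when it is done.

Besides the shell and the picture viewer there is one more tool, called after ">>>" by a JSON object that holds its "fn" and its "kwargs", one argument or row to a line. apply_moves: Moves the arm, as the interface text tells. Its arguments: {"type":"object","properties":{"series":{"type":"array","items":{"type":"array","items":{"type":"array","items":{"type":"number"}}}},"gripper":{"type":"number"}},"required":["series"]}

```bash
ls; mkdir -p pics
cat > h.py <<'E'
import numpy as np,cv2
from rig import ctrl
np.set_printoptions(precision=1,suppress=True)
def cal(n):
    c=ctrl.calibration(n);return np.array(c['intrinsics']),np.array(c['R']),np.array(c['t']).reshape(3)
def ray(n,rc,c=None):
    K,R,t=c or cal(n);u,v=rc[1]*560,rc[0]*420
    d=R.T@np.linalg.inv(K)@[u,v,1];o=-R.T@t;return o,d/np.linalg.norm(d)
def tri(rs):
    A=sum(np.eye(3)-np.outer(d,d) for o,d in rs);b=sum((np.eye(3)-np.outer(d,d))@o for o,d in rs)
    X=np.linalg.solve(A,b);return X,[np.linalg.norm((np.eye(3)-np.outer(d,d))@(X-o)) for o,d in rs]
def onz(r,z): o,d=r;return o+d*(z-o[2])/d[2]
def proj(n,X,c=None):
    K,R,t=c or cal(n);p=(K@(R@np.atleast_2d(X).T+t[:,None])).T;return p[:,:2]/p[:,2:]
def snap(n,f=None):
    c=cal(n);im=ctrl.capture(n)
    if f: cv2.imwrite('pics/'+f,im[...,::-1])
    return im,c
E
python3 - <<'E'
from h import *
print(ctrl.get_state())
ims=[];res={}
for n in ['side','top']:
    im,c=snap(n);ims.append(im)
    print(n,-c[1].T@c[2])
    for q in ['large_centre','medium_centre','small_centre','rack','rack_top','tray_floor','detergent','tin','tape','carton']:
        r=ctrl.place_of(q,n)[:2]
        print(q,[(round(x['score'],2),np.round(np.array(x['position'])*[420,560])) for x in r])
        if r: res.setdefault(q,[]).append(ray(n,r[0]['position'],c))
for q in res:
    if len(res[q])==2: X,e=tri(res[q]);print(q,X,e[0])
    else: print(q,'1 view',onz(res[q][0],0))
cv2.imwrite('pics/a.png',ims[0][...,::-1]);cv2.imwrite('pics/b.png',ims[1][...,::-1])
E
```

```text
pics
{'t': 0.0, 'joints': array([-66.1,  24.3,  93.4,   0. ,  62.4,  -1.1]), 'qd': array([-0.1,  0. , -0. , -0.1,  0.1, -0. ]), 'tau': array([  0. , -55.7, -28.2,   0. ,   0. ,   0. ]), 'tool_pos': array([ 263.6, -566.1,  230.5]), 'orientation': array([-179.9,   -0. ,   25. ]), 'ft_force': array([-0.6,  0.2,  0.1]), 'ft_torque': array([-0.,  0.,  0.]), 'grip_width': 85.21405151517435}
side [  50.6  768.9 1056.6]
large_centre [(0.74, array([280., 228.]))]
medium_centre [(0.9, array([311., 212.]))]
small_centre [(0.71, array([248., 255.]))]
rack [(0.61, array([288., 238.]))]
rack_top [(0.62, array([289., 225.]))]
tray_floor [(0.87, array([187., 307.]))]
detergent [(0.84, array([152., 318.]))]
tin [(0.86, array([172., 357.]))]
tape [(0.77, array([171., 256.]))]
carton [(0.94, array([285., 181.]))]
top [ 433.4  -60.  1203.6]
large_centre [(0.62, array([211., 159.])), (0.58, array([212., 153.]))]
medium_centre [(0.6, array([210., 125.]))]
small_centre [(0.65, array([212., 219.]))]
rack [(0.83, array([215., 186.]))]
rack_top [(0.57, array([212., 149.]))]
tray_floor [(0.69, array([201., 372.]))]
detergent [(0.83, array([189., 446.])), (0.42, array([155., 162.]))]
tin [(0.6, array([250., 432.]))]
tape [(0.77, array([127., 365.])), (0.18, array([189., 445.]))]
carton [(0.57, array([152., 163.]))]
large_centre [490.1 238.8 105.8] 0.5575904881258767
medium_centre [487.7 326.6  83.1] 7.523282523947741
small_centre [490.6  97.9  88.1] 1.7851494360275584
rack [487.7 195.4  13.1] 3.998691059672699
rack_top [485.4 263.1 100.8] 3.115811097312927
tray_floor [ 523.  -299.5   -6.7] 1.12994959946425
detergent [ 561.7 -487.1    9.3] 7.698549473667994
tin [ 394.3 -452.9    6.6] 1.54462281738785
tape [ 724.3 -280.9   -6.8] 1.1322764421148923
carton [650.7 260.5  -5.8] 3.083257567655243
```

View pics/a.png

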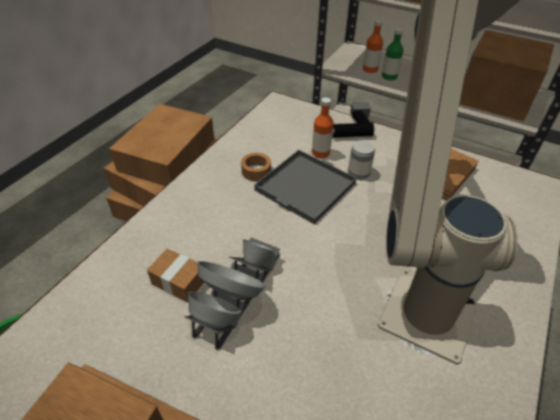

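View pics/b.png

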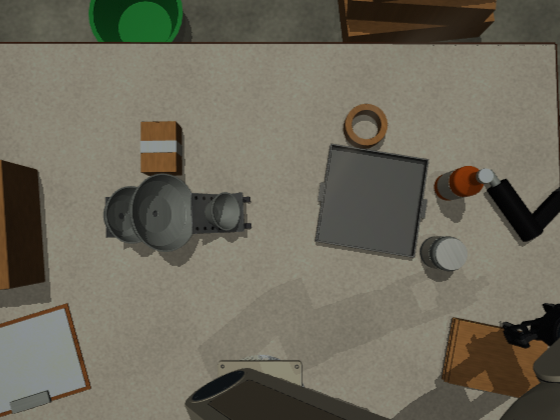

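The pictures show the rack at left with large cover mid-rack (top view ~(160,212)), medium behind it (~(122,212)), small in front (~(226,211)), and the tray at (372,201). The triangulated centres match the rack geometry: origin ≈ (488,195), rack x ≈ world +y. I'm going above the rack.

>>> {"fn": "apply_moves", "kwargs": {
  "series": [
    [[0, 0, -0.025, 0.1454], [0, 0, -0.025, 0.1454], [0, 0, -0.025, 0.1454], [0.0132, -0.048, 0, 0], [0.0132, -0.048, 0, 0], [0.0132, -0.048, 0, 0], [0.0132, -0.048, 0, 0], [0.0132, -0.048, 0, 0]]
  ],
  "gripper": -1
}}

```text
t: 2.1
tool_pos: [330.2, -325.1, 306.5]
orientation: [180.0, -0.0, -0.0]
ft_force: [1.3, -0.0, -0.3]
grip_width: 85.5
```

>>> {"fn": "apply_moves", "kwargs": {
  "series": [
    [[0.0132, -0.048, 0, 0], [0.0132, -0.048, 0, 0], [0.0132, -0.048, 0, 0], [0.0132, -0.048, 0, 0], [0.0132, -0.048, 0, 0], [0.0132, -0.048, 0, 0], [0.0132, -0.048, 0, 0], [0.0132, -0.048, 0, 0]]
  ]
}}

```text
t: 3.1
tool_pos: [436.0, 59.1, 306.6]
orientation: [180.0, -0.1, -0.0]
ft_force: [0.9, -0.5, 0.6]
grip_width: 85.5
```

>>> {"fn": "apply_moves", "kwargs": {
  "series": [
    [[0.0132, -0.048, 0, 0], [0.0132, -0.048, 0, 0], [0.0132, -0.048, 0, 0], [0.0132, -0.048, 0, 0], [0, 0, 0, 0]]
  ]
}}

```text
t: 3.72
tool_pos: [489.1, 252.1, 306.1]
orientation: [-180.0, -0.0, 0.2]
ft_force: [0.8, 0.4, -0.6]
grip_width: 85.4
```

Run:
```python
from h import *
s=ctrl.get_state();print(s['t'],s['tool_pos'],s['orientation'])
im,c=snap('wrist','c.png')
print(-c[1].T@c[2],c[1][2])
for q in ['large_centre','medium_centre','small_centre','rack_top','rack']:
    for x in ctrl.place_of(q,'wrist')[:2]: print(q,round(x['score'],2),np.array(x['position'])*[420,560],onz(ray('wrist',x['position'],c),{'large_centre':100,'medium_centre':83.4,'small_centre':67,'rack_top':96,'rack':0}[q]))
```

```text
3.725 [489.1 252.1 306.1] [-180.    -0.     0.2]
[563.1 251.6 449.3] [-0.3 -0.  -1. ]
large_centre 0.6 [182.9 283.6] [484.4 241.4 100. ]
medium_centre 0.8 [183.5 206.4] [479.7 328.7  83.4]
small_centre 0.79 [170.8 402.6] [491.9 100.8  67. ]
rack_top 0.67 [183.5 263.9] [482.8 262.9  96. ]
```

View pics/c.png

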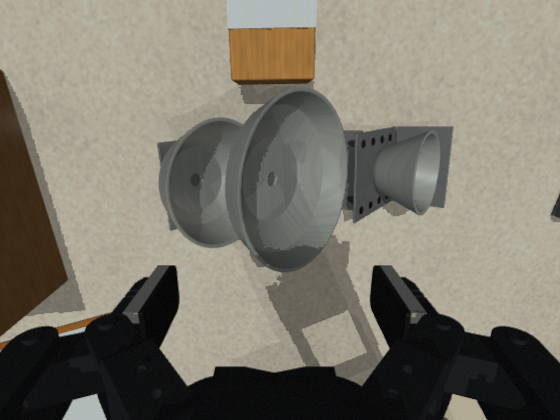

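The wrist view shows the large rim's high edge at left ((226,185)), medium at (200,180), small at (415,172). I'll fit the rack pose to the mask outlines.

```bash
cat >> h.py <<'E'
D={'large':(190,48,96),'medium':(142,53,80),'small':(96,56,44)}
def cover(name,fold,p):
    d,h,c=D[name];x,y,yaw=p[:3];w=np.radians(yaw)
    u=np.array([np.cos(np.radians(50)),0,np.sin(np.radians(50))]);a=np.array([-u[2],0,u[0]]);v=np.array([0,1,0])
    o=np.array([fold,0,12])+u*d/2
    f=np.linspace(0,2*np.pi,73)
    C=lambda r,k:o+a*k+r*(np.cos(f)[:,None]*u+np.sin(f)[:,None]*v)
    P=np.vstack([C(d/2,h),C(c/2,0)])
    M=np.array([[np.cos(w),-np.sin(w),0],[np.sin(w),np.cos(w),0],[0,0,1]])
    return P@M.T+[x,y,0]
E
python3 - <<'E'
from h import *
from scipy.optimize import least_squares
obs=[]
for n in ['wrist','top']:
    im,c=snap(n)
    for q,f in [('large',0),('medium',105),('small',-105)]:
        r=ctrl.cut_out(q+'_centre',n)
        if not r: print('miss',n,q);continue
        m=r[0]['region'];R=np.array(r[0]['rect'])*[560,420,560,420];print(n,q,round(r[0]['score'],2),R)
        obs.append((n,q,f,c,R))
def res(p):
    e=[]
    for n,q,f,c,R in obs:
        P=proj(n,cover(q,f,p),c);b=np.r_[P.min(0),P.max(0)]
        k=[0,1,3] if q=='medium' else [0,1,2,3]
        e+=list((b-R)[k]*(1 if n=='wrist' else 2))
    return np.array(e)
s=least_squares(res,[488,195,90],loss='soft_l1',f_scale=3);print(s.x);print(res(s.x))
for q,f in [('large',0),('medium',105),('small',-105)]:
    P=cover(q,f,s.x);print(q,P[0])
E
```

```text
wrist large 0.69 [219.8  86.5 345.2 268.1]
wrist medium 0.74 [153.8 116.6 240.2 245.3]
wrist small 0.6 [370.9 130.5 438.5 213.4]
top large 0.75 [129.5 173.  188.6 249.9]
top medium 0.55 [115.4 182.9 142.6 242.9]
top small 0.74 [207.5 193.7 239.5 230.7]
[487.8 197.2  91.3]
[ 11.8  -1.4  -1.1   3.9   5.1  -3.3   0.2  -3.4  -0.7  -2.3   2.2   0.5
  -1.1  15.9   3.4 -22.2   1.9  -1.4  -6.8  -3.4   0.4   0.3]
large [485.9 282.6 188.4]
medium [484.3 352.9 154.8]
small [489.7 111.1 121.5]
```

>>> {"fn": "apply_moves", "kwargs": {
  "series": [
    [[-0.001, -0.0115, 0.03, 0], [-0.001, -0.0115, 0.03, 0], [-0.001, -0.012, 0.034, 0], [0, 0, 0, 0]]
  ],
  "gripper": -0.06
}}

```text
t: 4.92
tool_pos: [484.0, 284.0, 210.0]
orientation: [179.9, 0.3, 0.0]
ft_force: [0.3, -0.1, -0.3]
grip_width: 45.2
```

Run:
```python
from h import *
s=ctrl.get_state();print(s['t'],s['tool_pos'],s['orientation'],s['grip_width'])
im,c=snap('wrist')
im=im.copy();P=proj('wrist',cover('large',0,[487.8,197.2,91.3]),c)
for p in P: cv2.circle(im,tuple(int(v) for v in p),1,(255,0,0),-1)
cv2.imwrite('pics/d.png',im[...,::-1])
```

```text
4.925 [484. 284. 210.] [179.9   0.3   0. ] 45.19488707591291
```

View pics/d.png

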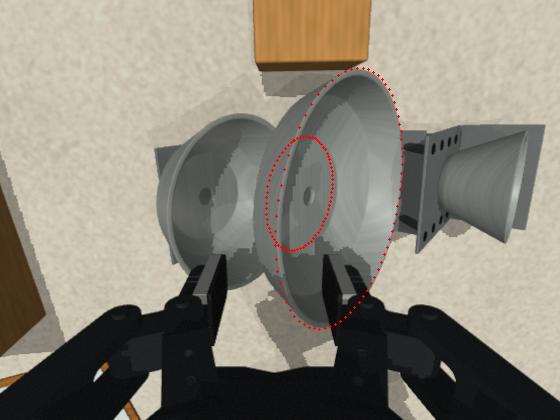

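The overlay shows the predicted rim lining up at the right and bottom, and the vent at (309,195) puts the rack about 2–3 mm nearer −y. The wall lies between the fingers, so I descend and close.

>>> {"fn": "apply_moves", "kwargs": {
  "series": [
    [[0.001, -0.001, 0.02, 0], [0, 0, 0.01, 0], [0, 0, 0.01, 0], [0, 0, 0, 0]]
  ]
}}

```text
t: 5.48
tool_pos: [486.5, 285.1, 172.2]
orientation: [180.0, 0.0, -0.0]
ft_force: [0.1, -0.1, -0.4]
grip_width: 45.2
```

>>> {"fn": "apply_moves", "kwargs": {
  "series": [
    [[0, 0, 0, 0], [0, 0, 0, 0], [0, 0, 0, 0], [0, 0, 0, 0], [0, 0, 0, 0]]
  ],
  "gripper": 1
}}

```text
t: 6.1
tool_pos: [486.7, 285.8, 172.5]
orientation: [-180.0, -0.0, -0.0]
ft_force: [0.2, 3.9, 0.2]
grip_width: 4.7
```

Run:
```python
from h import *
im,c=snap('wrist','e.png');s=ctrl.get_state();print(s['ft_force'],s['ft_torque'],s['grip_width'])
```

```text
[-0.4  4.5 -1.2] [ 1.1 -0.  -0. ] 4.474638899524305
```

View pics/e.png

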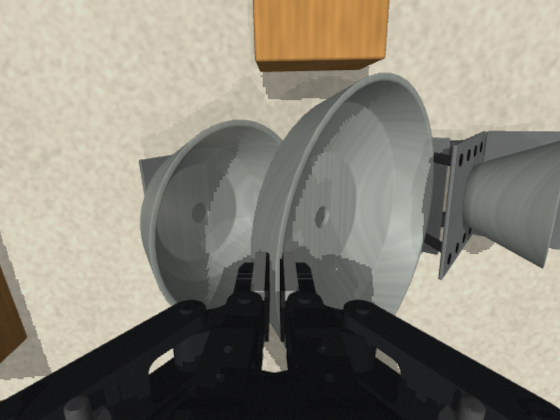

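>>> {"fn": "apply_moves", "kwargs": {
  "series": [
    [[0, -0.003, -0.005, 0], [0, -0.006, -0.01, 0], [0, -0.006, -0.015, 0], [0, 0, -0.02, 0], [0, 0, -0.02, 0], [0, 0, -0.02, 0], [0, 0, -0.02, 0], [0, 0, 0, 0]]
  ]
}}

```text
t: 7.15
tool_pos: [487.5, 300.9, 284.8]
orientation: [-179.9, -0.2, -0.0]
ft_force: [0.5, 0.2, -4.0]
grip_width: 1.5
```

Run:
```python
from h import *
im,c=snap('wrist');s=ctrl.get_state();print(s['ft_force'],s['ft_torque'],s['grip_width'])
im2,c=snap('side')
cv2.imwrite('pics/f.png',np.hstack([cv2.resize(im[:,100:],(400,365)),cv2.resize(im2[180:360,150:350],(400,365))])[...,::-1])
```

```text
[-0.9 -0.4 -2.4] [ 0.1 -0.  -0. ] 1.5351320558617974
```

View pics/f.png

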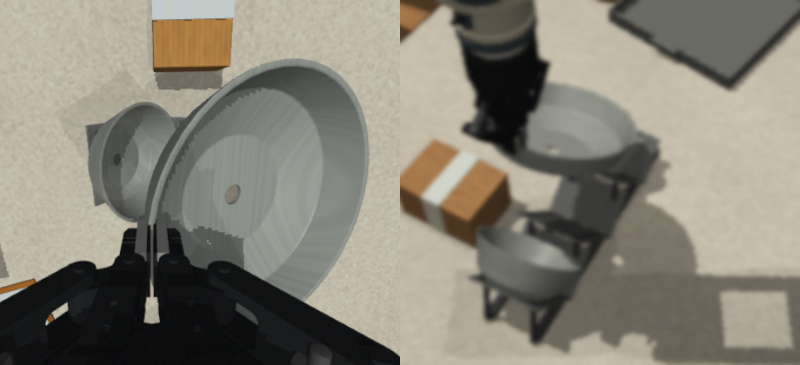

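The cover is held and clear of the rack, with its wall aligned vertically between the pads, tilted about 22° as planned. I'll fit the held pose while carrying it to the tray.

```bash
cat >> h.py <<'E'
def held(name,p,tcp):
    # p=(tilt deg, rim height above tcp, dx); grip at +y side, returns rim circle
    th,k,dx=p;d=D[name][0];w=np.radians(th)
    u=np.array([0,np.cos(w),np.sin(w)]);f=np.linspace(0,2*np.pi,361)
    return tcp+[dx,1.5,k]-u*d/2+d/2*(np.cos(f)[:,None]*u+np.sin(f)[:,None]*np.array([1,0,0]))
def fitheld(name):
    from scipy.optimize import least_squares
    tcp=ctrl.get_state()['tool_pos'];im,c=snap('wrist');r=ctrl.cut_out(name+'_centre','wrist')
    m=r[0]['region'].astype(np.uint8);ct=max(cv2.findContours(m,0,1)[0],key=len)[:,0].astype(float)
    mid=ct.mean(0);ct=ct[(ct[:,0]>mid[0])&(ct[:,1]<mid[1]+40)]   # right/top part: rim only
    def res(p):
        P=proj('wrist',held(name,p,tcp),c);return np.linalg.norm(ct[:,None]-P[None],axis=2).min(1)
    s=min((least_squares(res,[t,14,0],loss='soft_l1',f_scale=2) for t in (15,25,35)),key=lambda s:s.cost)
    print(name,'tilt,k,dx',s.x,'rms',np.sqrt(np.mean(res(s.x)**2)),len(ct),r[0]['score'])
    P=held(name,s.x,tcp);print('rim centre',P[:-1].mean(0),'lowest',P[:,2].min());return s.x
E
python3 - <<'E'
from h import *
fitheld('large')
E
```

```text
large tilt,k,dx [24.7  9.  -2.4] rms 0.8487060658621788 279 0.82
rim centre [484.  215.4 251.7] lowest 211.9633702650109
```

>>> {"fn": "apply_moves", "kwargs": {
  "series": [
    [[0.002, 0.03, -0.01, 0], [0.002, 0.045, 0, 0], [0.003, 0.05, 0, 0], [0.003, 0.05, 0, 0], [0.003, 0.05, 0, 0], [0.003, 0.05, 0, 0], [0.003, 0.05, 0, 0], [0.003, 0.05, 0, 0]]
  ]
}}

```text
t: 8.35
tool_pos: [507.8, -76.2, 291.5]
orientation: [-180.0, 0.1, -0.0]
ft_force: [1.5, -0.1, -3.2]
grip_width: 1.4
```

>>> {"fn": "apply_moves", "kwargs": {
  "series": [
    [[0.003, 0.05, 0, 0], [0.003, 0.04, 0, 0], [0.003, 0.025, 0, 0], [0, 0, 0, 0], [0, 0, 0, 0]]
  ]
}}

```text
t: 8.98
tool_pos: [516.8, -189.0, 291.5]
orientation: [-179.9, 0.1, -0.0]
ft_force: [0.2, 0.3, -2.9]
grip_width: 1.8
```

Run:
```python
from h import *
print(ctrl.get_state()['tool_pos'])
fitheld('large')
rs=[]
im,cw=snap('wrist')
for n in ['top','side']:
    im,c=snap(n)
    r=ctrl.cut_out('tray_floor',n);print(n,[x['score'] for x in r][:1], ctrl.place_of('tray_floor',n)[:1])
p=[ctrl.place_of('tray_floor',n) for n in ['top','side','wrist']]
for n,x in zip(['top','side','wrist'],p):
    if x: rr=ray(n,x[0]['position']);rs.append(rr);print(n,round(x[0]['score'],2),onz(rr,4))
print(tri(rs))
```

```text
[ 516.8 -189.   291.5]
large tilt,k,dx [24.9  9.7 -2.5] rms 0.8918793420214782 278 0.79
rim centre [ 514.3 -273.6  261.2] lowest 221.10820677067514
top [0.91] [{'position': [0.5024, 0.3959], 'score': 0.55}]
side [0.67] [{'position': [0.4429, 0.5468], 'score': 0.89}]
top 0.55 [495.5 101.3   4. ]
side 0.89 [ 522.1 -291.8    4. ]
(array([430.2,  41. , 322.3]), [np.float64(51.617509178958876), np.float64(51.61750917895883)])
```

Run:
```python
from h import *
b=np.array([[332,146],[427,158],[414,257],[317,243]],float)
P=np.array([onz(ray('top',(v/420,u/560)),28) for u,v in b]);print(P,P.mean(0),np.linalg.norm(P-np.roll(P,1,0),axis=1))
print(onz(ray('top',(201/420,372/560)),4),onz(ray('side',(187/420,307/560)),4))
```

```text
[[ 665.2 -188.9   28. ]
 [ 634.  -436.8   28. ]
 [ 376.6 -399.1   28. ]
 [ 412.  -149.1   28. ]] [ 522.  -293.5   28. ] [256.3 249.9 260.2 252.5]
[ 522.9 -296.9    4. ] [ 517.3 -288.6    4. ]
```

>>> {"fn": "apply_moves", "kwargs": {
  "series": [
    [[0.002, 0.012, 0.035, 0], [0.002, 0.012, 0.035, 0], [0.002, 0.012, 0.035, 0], [0.002, 0.01, 0.03, 0], [0, 0, 0.025, 0], [0, 0, 0.016, 0], [0, 0, 0, 0], [0, 0, 0, 0]]
  ]
}}

```text
t: 10.58
tool_pos: [526.1, -235.9, 117.2]
orientation: [180.0, -0.1, -0.0]
ft_force: [0.5, -0.0, -2.1]
grip_width: 1.4
```

>>> {"fn": "apply_moves", "kwargs": {
  "series": [
    [[0, 0, 0.004, 0], [0, 0, 0.004, 0], [0, 0, 0.004, 0], [0, 0, 0.004, 0], [0, 0, 0, 0]]
  ]
}}

```text
t: 11.2
tool_pos: [525.1, -235.5, 99.8]
orientation: [-180.0, 0.0, -0.0]
ft_force: [0.3, 0.8, -3.1]
grip_width: 1.3
```

>>> {"fn": "apply_moves", "kwargs": {
  "series": [
    [[0, 0, 0.002, 0], [0, -0.004, 0.005, 0], [0, -0.004, 0.005, 0], [0, 0, 0, 0]]
  ]
}}

```text
t: 11.7
tool_pos: [525.6, -227.4, 88.1]
orientation: [180.0, -0.0, 0.0]
ft_force: [0.2, -0.0, 0.6]
grip_width: 1.3
```

>>> {"fn": "apply_moves", "kwargs": {
  "series": [
    [[0, -0.0035, 0.0053, 0], [0, -0.0035, 0.0053, 0], [0, 0, 0, 0]]
  ]
}}

```text
t: 12.08
tool_pos: [525.6, -220.1, 77.7]
orientation: [-180.0, -0.0, 0.0]
ft_force: [-0.2, 3.6, 6.3]
grip_width: 1.4
```

Run:
```python
from h import *
s=ctrl.get_state();print(s['tool_pos'],s['ft_force'],s['ft_torque'],s['grip_width']);fitheld('large')
```

```text
[ 525.6 -220.1   77.7] [-0.2  3.6  6.3] [ 0.1 -0.1  0. ] 1.3603883516550908
large tilt,k,dx [23.3 30.8 -2.8] rms 3.6174766991519367 304 0.94
rim centre [ 522.8 -305.8   70.9] lowest 33.385717546728
```

Run:
```python
from h import *
tcp=ctrl.get_state()['tool_pos'];im,c=snap('wrist');im=im.copy()
for p,col in [((15,9.5,-2.5),(255,0,0)),((22,12,-2.5),(0,255,0))]:
    for q in proj('wrist',held('large',p,tcp),c)[::4]: cv2.circle(im,tuple(int(v) for v in q),1,col,-1)
im2,_=snap('side')
cv2.imwrite('pics/g.png',np.hstack([cv2.resize(im,(486,365)),cv2.resize(im2[140:260,230:370],(314,365))])[...,::-1])
```

```text
(no output)
```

View pics/g.png

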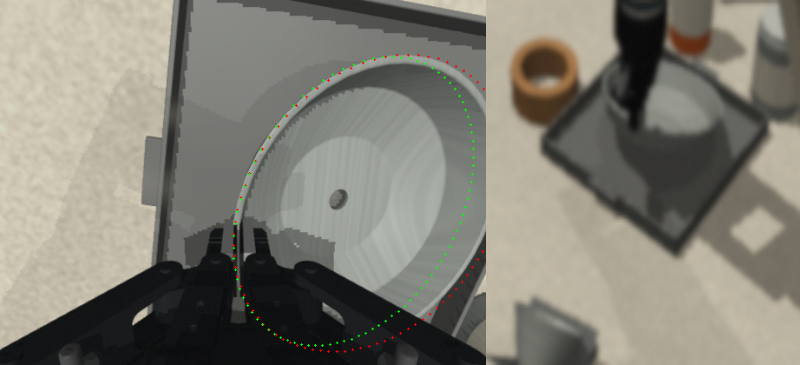

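The overlay shows the rim follows the red 15° curve, so the cover is pivoting on its crown edge as intended. I'll continue to level.

>>> {"fn": "apply_moves", "kwargs": {
  "series": [
    [[0, -0.003, 0.0055, 0], [0, -0.003, 0.0055, 0], [0, -0.0025, 0.0058, 0], [0, -0.0025, 0.0058, 0], [0, 0, 0, 0]]
  ]
}}

```text
t: 12.9
tool_pos: [525.8, -208.7, 55.5]
orientation: [-180.0, -0.0, 0.0]
ft_force: [0.5, 8.4, 10.0]
grip_width: 1.4
```

>>> {"fn": "apply_moves", "kwargs": {
  "series": [
    [[0, -0.002, 0.005, 0], [0, -0.001, 0.003, 0], [0, 0, 0, 0]]
  ]
}}

```text
t: 13.28
tool_pos: [525.9, -205.8, 47.7]
orientation: [-180.0, -0.0, 0.0]
ft_force: [-0.7, 7.7, 10.2]
grip_width: 1.8
```

Run:
```python
from h import *
s=ctrl.get_state();print(s['tool_pos'],s['ft_force'],s['ft_torque'],s['grip_width'])
tcp=s['tool_pos'];im,c=snap('wrist');im=im.copy()
for p,col in [((0,9.5,-2.5),(255,0,0)),((5,9.5,-2.5),(0,255,0))]:
    for q in proj('wrist',held('large',p,tcp),c)[::4]: cv2.circle(im,tuple(int(v) for v in q),1,col,-1)
cv2.imwrite('pics/i.png',im[...,::-1])
```

```text
[ 525.9 -205.8   47.7] [-0.7  7.7 10.2] [0.2 0.1 0. ] 1.8256035833796238
```

View pics/i.png

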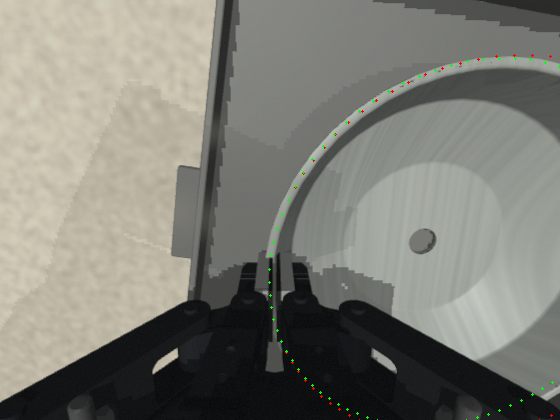

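Nearly level, with the rim on the red curve. TCP has about 5 mm to go.

>>> {"fn": "apply_moves", "kwargs": {
  "series": [
    [[0, -0.001, 0.0025, 0], [0, -0.0005, 0.0015, 0], [0, 0, 0, 0]]
  ]
}}

```text
t: 13.7
tool_pos: [526.0, -204.5, 43.9]
orientation: [-180.0, -0.1, 0.0]
ft_force: [-0.6, 7.6, 9.5]
grip_width: 1.4
```

>>> {"fn": "apply_moves", "kwargs": {
  "series": [
    [[0, 0, 0.001, 0], [0, 0, 0, 0]]
  ]
}}

```text
t: 13.95
tool_pos: [526.1, -204.5, 42.9]
orientation: [-180.0, -0.1, -0.0]
ft_force: [0.5, 7.1, 10.4]
grip_width: 1.1
```

>>> {"fn": "apply_moves", "kwargs": {
  "series": [
    [[0, 0, 0.001, 0], [0, 0, 0, 0]]
  ]
}}

```text
t: 14.2
tool_pos: [526.1, -204.5, 42.1]
orientation: [-180.0, -0.1, -0.0]
ft_force: [-0.0, 8.5, 12.1]
grip_width: 1.4
```

>>> {"fn": "apply_moves", "kwargs": {
  "series": [
    [[0, 0, 0.001, 0], [0, 0, 0, 0]]
  ]
}}

```text
t: 14.45
tool_pos: [526.2, -204.5, 41.9]
orientation: [-180.0, -0.1, 0.0]
ft_force: [-3.3, 9.1, 21.3]
grip_width: 1.6
```

>>> {"fn": "apply_moves", "kwargs": {
  "series": [
    [[0, 0, 0, 0], [0, 0, 0, 0], [0, 0, 0, 0]]
  ],
  "gripper": 0.6
}}

```text
t: 14.82
tool_pos: [525.1, -205.2, 39.7]
orientation: [-180.0, 0.0, -0.0]
ft_force: [-0.1, 0.3, -0.4]
grip_width: 16.7
```

Force jumped to 21 N when it became flat, and after release it dropped to zero, so it is down and level. I retreat and go for the medium cover.

>>> {"fn": "apply_moves", "kwargs": {
  "series": [
    [[0, 0, -0.01, 0], [0, 0, -0.03, 0], [0, 0, -0.05, 0], [0, 0, -0.05, 0], [0, 0, -0.05, 0], [-0.003, -0.04, -0.02, 0], [-0.003, -0.047, 0, 0], [-0.003, -0.047, 0, 0]]
  ]
}}

```text
t: 15.82
tool_pos: [516.3, -70.1, 251.2]
orientation: [180.0, -0.1, -0.1]
ft_force: [0.3, -0.2, -0.1]
grip_width: 17.4
```

>>> {"fn": "apply_moves", "kwargs": {
  "series": [
    [[-0.004, -0.053, 0, 0], [-0.004, -0.053, 0, 0], [-0.004, -0.053, 0, 0], [-0.004, -0.053, 0, 0], [-0.004, -0.053, 0, 0], [-0.004, -0.053, 0, 0], [-0.004, -0.053, 0, 0], [-0.004, -0.053, 0, 0]]
  ],
  "gripper": -0.06
}}

```text
t: 16.82
tool_pos: [484.3, 354.5, 250.7]
orientation: [-180.0, -0.0, -0.0]
ft_force: [-0.4, -0.1, 0.8]
grip_width: 45.2
```

Run:
```python
from h import *
print(ctrl.get_state()['tool_pos'])
for n in ['top','side']:
    im,c=snap(n,'t1_%s.png'%n)
    for q in ['large_centre','medium_centre']:
        for x in ctrl.place_of(q,n)[:1]: print(n,q,round(x['score'],2),np.array(x['position'])*[420,560],onz(ray(n,x['position'],c),28 if q[0]=='l' else 83.4))
    r=ctrl.cut_out('large_centre',n)
    if r:
        R=np.array(r[0]['rect'])*[560,420,560,420];print(R)
        f=np.linspace(0,6.3,90);C=np.c_[95*np.cos(f),95*np.sin(f),0*f+52]
        P=proj(n,C+[522,-300,0],c);print(P.min(0),P.max(0))
```

```text
[484.3 354.5 250.7]
top large_centre 0.74 [198.8 374.2] [ 526.9 -297.9   28. ]
top medium_centre 0.75 [212.9 126.7] [486.2 325.5  83.4]
[139.2 123.1 182.5 175.8]
[339.6 162.9] [414.3 237.4]
side large_centre 0.76 [176.7 303.6] [ 541.7 -306.8   28. ]
side medium_centre 0.8 [313.5 213.8] [472.9 328.6  83.4]
[278.3 158.5 332.8 199.4]
[280.8 157.4] [335.4 193.2]
```

>>> {"fn": "apply_moves", "kwargs": {
  "series": [
    [[0, 0, 0.04, 0], [0, 0, 0.04, 0], [0, 0, 0.02, 0], [0, 0, 0.014, 0], [0, 0, 0, 0]]
  ]
}}

```text
t: 17.85
tool_pos: [484.5, 352.0, 135.6]
orientation: [180.0, 0.1, -0.1]
ft_force: [-0.4, 0.2, -0.3]
grip_width: 45.3
```

>>> {"fn": "apply_moves", "kwargs": {
  "series": [
    [[0, 0, 0, 0], [0, 0, 0, 0], [0, 0, 0, 0], [0, 0, 0, 0], [0, 0, 0, 0]]
  ],
  "gripper": 1
}}

```text
t: 18.48
tool_pos: [485.7, 356.5, 138.2]
orientation: [-179.6, -0.2, -0.1]
ft_force: [-3.4, 12.1, 1.9]
grip_width: 5.6
```

>>> {"fn": "apply_moves", "kwargs": {
  "series": [
    [[0, -0.003, -0.005, 0], [0, -0.006, -0.01, 0], [0, -0.006, -0.015, 0], [0, 0, -0.02, 0], [0, 0, -0.03, 0], [0, 0, -0.03, 0], [0, 0, -0.03, 0], [0, 0, 0, 0]]
  ]
}}

```text
t: 19.48
tool_pos: [486.0, 368.5, 279.7]
orientation: [-179.8, -0.3, -0.0]
ft_force: [0.6, 0.3, -2.9]
grip_width: 1.3
```

Run:
```python
from h import *
s=ctrl.get_state();print(s['tool_pos'],s['ft_force'],s['ft_torque'],s['grip_width']);x=fitheld('medium')
tcp=s['tool_pos'];im,c=snap('wrist');im=im.copy()
for q in proj('wrist',held('medium',x,tcp),c)[::4]: cv2.circle(im,tuple(int(v) for v in q),1,(255,0,0),-1)
im2,ct=snap('top')
im2=cv2.resize(im2[130:270,300:500],None,fx=2,fy=2)
f=np.linspace(0,6.3,60)
for q in (proj('top',np.c_[95*np.cos(f),95*np.sin(f),0*f+52]+[523.5,-298.5,0],ct)-[300,130])*2: cv2.circle(im2,tuple(int(v) for v in q),1,(255,0,0),-1)
cv2.imwrite('pics/j.png',np.hstack([cv2.resize(im,(400,300)),cv2.resize(im2,(400,300))])[...,::-1])
```

```text
[486.  368.5 279.7] [ 0.6  0.3 -2.9] [ 0.1 -0.  -0. ] 1.313271667802477
medium tilt,k,dx [23.1 13.6 -5.1] rms 0.7220955267267911 206 0.82
rim centre [480.9 304.7 265.4] lowest 237.4858182675277
```

View pics/j.png

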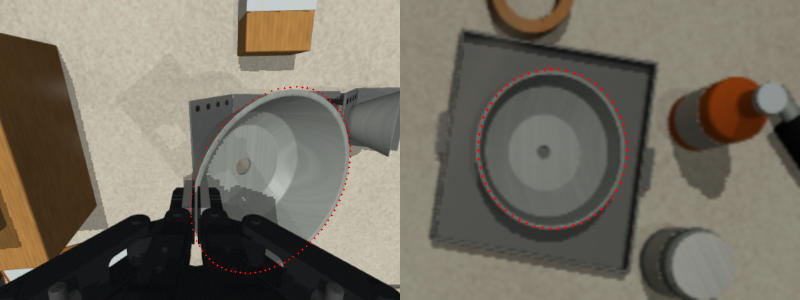

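Right panel: the large cover sits round and centred at about (524,−298), matching the overlay. Left: the medium is held and the fit is good (tilt 23°). Carrying it over.

>>> {"fn": "apply_moves", "kwargs": {
  "series": [
    [[0.002, 0.025, 0, 0], [0.003, 0.042, 0, 0], [0.003, 0.05, 0, 0], [0.004, 0.05, 0, 0], [0.004, 0.05, 0, 0], [0.004, 0.05, 0, 0], [0.004, 0.05, 0, 0], [0.004, 0.05, 0, 0]]
  ]
}}

```text
t: 20.68
tool_pos: [511.3, -1.7, 275.3]
orientation: [180.0, 0.1, -0.0]
ft_force: [0.5, -0.6, -1.5]
grip_width: 1.5
```

>>> {"fn": "apply_moves", "kwargs": {
  "series": [
    [[0.004, 0.05, 0, 0], [0.004, 0.05, 0, 0], [0.003, 0.05, 0, 0], [0.002, 0.05, 0, 0], [0.001, 0.035, 0, 0], [0.001, 0.015, 0.015, 0], [0, 0, 0.025, 0], [0, 0, 0, 0]]
  ]
}}

```text
t: 21.68
tool_pos: [524.9, -248.1, 232.9]
orientation: [-179.8, 0.3, -0.0]
ft_force: [-0.9, -0.2, -2.6]
grip_width: 1.4
```

>>> {"fn": "apply_moves", "kwargs": {
  "series": [
    [[0, 0, 0.03, 0], [0, 0, 0.035, 0], [0, 0, 0.03, 0], [0, 0, 0.02, 0], [0, 0, 0, 0], [0, 0, 0, 0]]
  ]
}}

```text
t: 22.42
tool_pos: [528.0, -249.2, 122.2]
orientation: [180.0, -0.1, 0.0]
ft_force: [0.6, -0.2, -2.1]
grip_width: 1.4
```

Run:
```python
from h import *
s=ctrl.get_state();print(s['tool_pos'],s['ft_force'],s['grip_width']);fitheld('medium')
```

```text
[ 528.  -249.2  122.2] [ 0.6 -0.2 -2.1] 1.43676015592075
medium tilt,k,dx [22.5 11.5 -5.2] rms 0.6597921420896373 231 0.88
rim centre [ 522.8 -313.3  106.5] lowest 79.31920208136899
```

>>> {"fn": "apply_moves", "kwargs": {
  "series": [
    [[0, 0, 0.015, 0], [0, 0, 0.01, 0], [0, 0, 0.005, 0], [0, 0, 0, 0]]
  ]
}}

```text
t: 23.02
tool_pos: [527.0, -249.0, 90.4]
orientation: [-180.0, 0.1, -0.0]
ft_force: [-0.4, -0.1, -2.6]
grip_width: 1.7
```

>>> {"fn": "apply_moves", "kwargs": {
  "series": [
    [[0, 0, 0.002, 0], [0, 0, 0.002, 0], [0, 0, 0, 0]]
  ]
}}

```text
t: 23.4
tool_pos: [527.4, -249.2, 87.1]
orientation: [-180.0, 0.0, -0.0]
ft_force: [0.2, -0.0, -1.7]
grip_width: 1.1
```

>>> {"fn": "apply_moves", "kwargs": {
  "series": [
    [[0, -0.0023, 0.0037, 0], [0, -0.0023, 0.0037, 0], [0, -0.0019, 0.004, 0], [0, 0, 0, 0]]
  ]
}}

```text
t: 23.9
tool_pos: [528.5, -241.4, 77.1]
orientation: [-180.0, -0.1, -0.0]
ft_force: [-0.3, 8.6, 14.4]
grip_width: 2.0
```

>>> {"fn": "apply_moves", "kwargs": {
  "series": [
    [[0, -0.0019, 0.004, 0], [0, -0.0013, 0.0034, 0], [0, -0.0013, 0.0034, 0], [0, 0, 0, 0]]
  ]
}}

```text
t: 24.4
tool_pos: [529.0, -236.7, 67.1]
orientation: [-180.0, -0.2, -0.0]
ft_force: [-0.7, 12.2, 20.6]
grip_width: 1.6
```

```bash
cat >> h.py <<'E'
def show(name,ps,f,extra=None):
    tcp=ctrl.get_state()['tool_pos'];im,c=snap('wrist');im=im.copy()
    for p,col in zip(ps,[(255,0,0),(0,255,0)]):
        for q in proj('wrist',held(name,p,tcp),c)[::4]: cv2.circle(im,tuple(int(v) for v in q),1,col,-1)
    cv2.imwrite('pics/'+f,im[...,::-1])
E
python3 - <<'E'
from h import *
s=ctrl.get_state();print(s['tool_pos'],s['ft_force'],s['ft_torque'],s['grip_width'])
show('medium',[(10,12.5,-5),(22,12.5,-5)],'k.png')
E
```

```text
[ 529.  -236.7   67.1] [-0.7 12.2 20.6] [ 1.   0.1 -0.1] 1.5511541580875896
```

View pics/k.png

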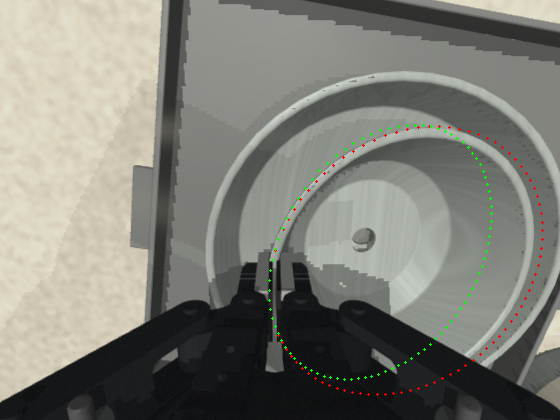

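Medium is pivoting inside the large (rim just inside the 10° curve at right), with clearance to the large rim at the right. I'll continue with more +y travel so it drags less.

>>> {"fn": "apply_moves", "kwargs": {
  "series": [
    [[0, -0.003, 0.003, 0], [0, -0.002, 0.003, 0], [0, 0, 0, 0]]
  ]
}}

```text
t: 24.82
tool_pos: [529.2, -232.6, 61.1]
orientation: [180.0, -0.2, 0.0]
ft_force: [-1.2, 9.2, 19.1]
grip_width: 1.3
```

>>> {"fn": "apply_moves", "kwargs": {
  "series": [
    [[0, -0.0015, 0.003, 0], [0, -0.0015, 0.003, 0], [0, 0, 0, 0]]
  ]
}}

```text
t: 25.2
tool_pos: [529.4, -229.4, 55.3]
orientation: [180.0, -0.2, 0.0]
ft_force: [-1.2, 10.4, 21.4]
grip_width: 1.6
```

>>> {"fn": "apply_moves", "kwargs": {
  "series": [
    [[0, -0.001, 0.002, 0], [0, -0.001, 0.002, 0], [0, 0, 0, 0]]
  ]
}}

```text
t: 25.58
tool_pos: [529.5, -228.6, 50.7]
orientation: [179.9, -0.2, 0.0]
ft_force: [1.7, 3.8, 10.7]
grip_width: 1.6
```

Run:
```python
from h import *
s=ctrl.get_state();print(s['tool_pos'],s['ft_force'],s['ft_torque'],s['grip_width'])
show('medium',[(0,12.5,-5),(5,12.5,-5)],'l.png')
```

```text
[ 529.5 -228.6   50.7] [ 1.7  3.8 10.7] [-0.4  0.5  0.1] 1.6249501404154922
```

View pics/l.png

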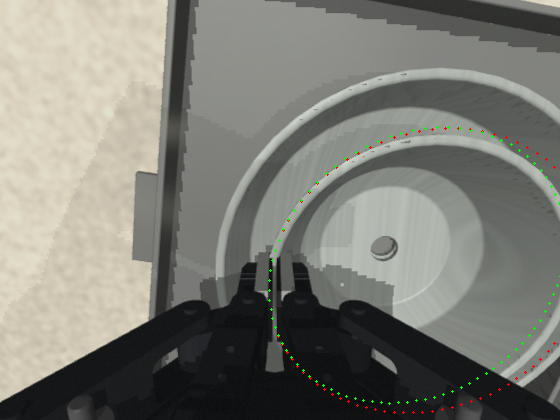

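>>> {"fn": "apply_moves", "kwargs": {
  "series": [
    [[0, -0.0005, 0.0015, 0], [0, -0.0005, 0.0015, 0], [0, 0, 0, 0]]
  ]
}}

```text
t: 26.0
tool_pos: [533.0, -228.9, 50.4]
orientation: [179.7, -0.7, 0.0]
ft_force: [2.8, 4.0, 29.1]
grip_width: 1.9
```

>>> {"fn": "apply_moves", "kwargs": {
  "series": [
    [[0, 0, 0.001, 0], [0, 0, 0, 0]]
  ]
}}

```text
t: 26.25
tool_pos: [534.1, -229.3, 50.3]
orientation: [179.7, -0.8, 0.0]
ft_force: [3.4, 4.8, 34.7]
grip_width: 1.6
```

Run:
```python
from h import *
s=ctrl.get_state();print(s['tool_pos'],s['ft_force'],s['ft_torque'],s['grip_width'])
fitheld('medium')
```

```text
[ 534.1 -229.3   50.3] [ 3.4  4.8 34.7] [-0.3 -1.2  0.1] 1.623817332362331
medium tilt,k,dx [ 8.6 22.1 -6.7] rms 2.5987933665422758 260 0.81
rim centre [ 527.3 -298.    61.7] lowest 51.06054930846129
```

>>> {"fn": "apply_moves", "kwargs": {
  "series": [
    [[0, 0, -0.002, 0], [0, 0, 0, 0]]
  ]
}}

```text
t: 26.6
tool_pos: [532.2, -229.0, 50.5]
orientation: [179.7, -0.6, 0.1]
ft_force: [1.9, 1.6, 20.8]
grip_width: 1.8
```

>>> {"fn": "apply_moves", "kwargs": {
  "series": [
    [[0, 0, 0, 0], [0, 0, 0, 0]]
  ],
  "gripper": 0.7
}}

```text
t: 26.85
tool_pos: [527.7, -227.3, 47.1]
orientation: [180.0, -0.0, -0.0]
ft_force: [-0.1, -0.8, 1.1]
grip_width: 12.7
```

Run:
```python
from h import *
s=ctrl.get_state();print(s['tool_pos'],s['ft_force'],s['ft_torque'],s['grip_width'])
show('medium',[(0,12.5,-5)],'m.png')
```

```text
[ 527.7 -227.3   47.1] [-0.1 -0.8  1.1] [-0.1 -0.1  0. ] 12.72814757257251
```

View pics/m.png

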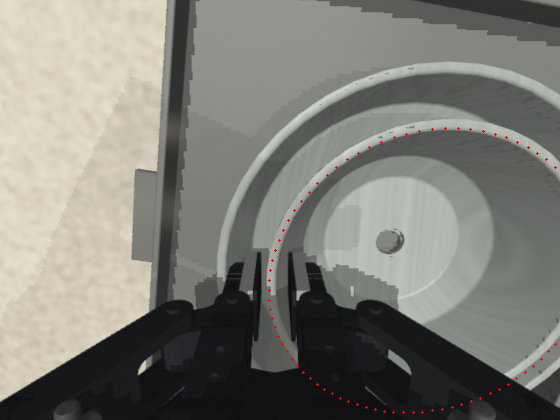

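Medium is down, level on the red 0° curve, with its vent hole lined up over the large one's. That was my 12th picture, so I go on by numbers: next is the small cover.

>>> {"fn": "apply_moves", "kwargs": {
  "series": [
    [[0, 0, -0.008, 0], [0, 0, -0.025, 0], [0, 0, -0.05, 0], [0, 0, -0.05, 0], [0, 0, -0.045, 0], [-0.005, -0.04, -0.02, 0], [-0.005, -0.05, 0, 0], [-0.005, -0.05, 0, 0]]
  ]
}}

```text
t: 27.9
tool_pos: [511.8, -85.9, 245.4]
orientation: [-180.0, -0.0, -0.1]
ft_force: [1.1, 0.5, -0.2]
grip_width: 12.6
```

>>> {"fn": "apply_moves", "kwargs": {
  "series": [
    [[-0.006, -0.05, 0, 0], [-0.005, -0.05, 0, 0], [-0.005, -0.05, 0, 0], [-0.005, -0.05, 0, 0], [0, 0, 0.02, 0], [0, 0, 0, 0]]
  ],
  "gripper": -0.06
}}

```text
t: 28.65
tool_pos: [490.0, 113.2, 223.9]
orientation: [180.0, 0.2, 0.1]
ft_force: [-0.2, -1.5, 0.1]
grip_width: 45.1
```

```bash
cat >> h.py <<'E'
def circ(n,name,z,x0,show=False):
    """centre of a level rim circle at height z fitted to a cut-out's outline"""
    from scipy.optimize import least_squares
    im,c=snap(n);r=ctrl.cut_out(name+'_centre',n)
    if not r: print(n,name,'none');return
    m=r[0]['region'].astype(np.uint8);ct=max(cv2.findContours(m,0,1)[0],key=len)[:,0].astype(float)
    K,R,t=c;o=-R.T@t;d=(np.c_[ct,np.ones(len(ct))]@np.linalg.inv(K).T)@R;G=o+d*((z-o[2])/d[:,2])[:,None]
    s=least_squares(lambda p:np.hypot(G[:,0]-p[0],G[:,1]-p[1])-D[name][0]/2,x0,loss='soft_l1',f_scale=3)
    e=s.fun;print(n,name,'centre',s.x,'med|e|',np.median(abs(np.hypot(G[:,0]-s.x[0],G[:,1]-s.x[1])-D[name][0]/2)),'score',round(r[0]['score'],2))
E
python3 - <<'E'
from h import *
print(ctrl.get_state()['tool_pos'])
for n in ['top','side']:
    circ(n,'large',52,[524,-298]);circ(n,'medium',61,[524,-298])
im,c=snap('wrist')
for q in ['small_centre']:
    x=ctrl.place_of(q,'wrist')[0];print(x['score'],onz(ray('wrist',x['position'],c),67))
    r=ctrl.cut_out(q,'wrist')[0];print(r['score'],np.array(r['rect'])*[560,420,560,420])
for p in [(487.8,195,91.3),(487.8,195,93)]:
    P=cover('small',-105,p);Q=proj('wrist',P,c);print(P[0],Q.min(0),Q.max(0))
E
```

```text
[490.  113.2 223.9]
top large centre [ 524.1 -295.7] med|e| 1.3860789788099908 score 0.8
top medium centre [ 525.7 -294.6] med|e| 1.0591841189341977 score 0.59
side large centre [ 524.4 -286.9] med|e| 5.093888430644618 score 0.88
side medium centre [ 527.2 -285.4] med|e| 5.2688411579096766 score 0.78
0.88 [491.  101.2  67. ]
0.69 [247.4 140.8 339.5 246.7]
[489.8 108.8 121.5] [249.7 140.5] [339. 248.]
[492.3 108.9 121.5] [249.5 136.4] [339.1 244.7]
```

Nested concentric within about 2 mm, and the small cover is where predicted. Grip it.

>>> {"fn": "apply_moves", "kwargs": {
  "series": [
    [[0, 0, 0.04, 0], [0, 0, 0.04, 0], [0, 0, 0.025, 0], [0, 0, 0.015, 0], [0, 0, 0, 0]]
  ]
}}

```text
t: 29.82
tool_pos: [491.1, 112.8, 104.3]
orientation: [180.0, 0.1, -0.0]
ft_force: [0.1, -0.8, 0.5]
grip_width: 45.3
```

>>> {"fn": "apply_moves", "kwargs": {
  "series": [
    [[0, 0, 0, 0], [0, 0, 0, 0], [0, 0, 0, 0], [0, 0, 0, 0], [0, 0, 0, 0]]
  ],
  "gripper": 1
}}

```text
t: 30.45
tool_pos: [491.5, 112.8, 105.0]
orientation: [-180.0, -0.0, -0.0]
ft_force: [-0.5, -0.6, -1.5]
grip_width: 1.1
```

>>> {"fn": "apply_moves", "kwargs": {
  "series": [
    [[0, -0.003, -0.005, 0], [0, -0.006, -0.01, 0], [0, -0.006, -0.015, 0], [0, 0, -0.02, 0], [0, 0, -0.03, 0], [0, 0, -0.03, 0], [0, 0, -0.03, 0], [0, 0, 0, 0]]
  ]
}}

```text
t: 31.45
tool_pos: [493.1, 128.6, 248.1]
orientation: [-179.9, -0.3, 0.0]
ft_force: [0.0, 0.4, -2.3]
grip_width: 1.3
```

Run:
```python
from h import *
s=ctrl.get_state();print(s['tool_pos'],s['ft_force'],s['ft_torque'],s['grip_width']);x=fitheld('small')
```

```text
[493.1 128.6 248.1] [ 0.   0.4 -2.3] [ 0.  0. -0.] 1.320639252121196
small tilt,k,dx [21.3  8.9 -1.9] rms 0.6271060934732624 177 0.79
rim centre [491.2  85.4 239.6] lowest 222.1328435229413
```

>>> {"fn": "apply_moves", "kwargs": {
  "series": [
    [[0.003, 0.03, 0, 0], [0.004, 0.045, 0, 0], [0.004, 0.05, 0, 0], [0.004, 0.05, 0, 0], [0.004, 0.05, 0, 0], [0.004, 0.05, 0, 0], [0.004, 0.05, 0, 0], [0.004, 0.04, 0, 0]]
  ]
}}

```text
t: 32.55
tool_pos: [521.5, -238.7, 243.2]
orientation: [-179.9, 0.1, -0.1]
ft_force: [1.4, 0.1, -2.3]
grip_width: 1.3
```

>>> {"fn": "apply_moves", "kwargs": {
  "series": [
    [[0.0035, 0.029, 0.015, 0], [0, 0, 0.03, 0], [0, 0, 0.035, 0], [0, 0, 0.03, 0], [0, 0, 0.02, 0], [0, 0, 0, 0], [0, 0, 0, 0]]
  ]
}}

```text
t: 33.42
tool_pos: [525.9, -266.1, 114.9]
orientation: [-180.0, 0.0, -0.0]
ft_force: [-0.1, -0.4, -1.1]
grip_width: 1.2
```

Run:
```python
from h import *
s=ctrl.get_state();print(s['tool_pos'],s['ft_force'],s['grip_width']);x=fitheld('small');x=fitheld('small')
```

```text
[ 525.9 -266.1  114.9] [-0.1 -0.4 -1.1] 1.1799327631365728
small tilt,k,dx [21.3  8.8 -2. ] rms 0.6157713588948799 178 0.87
rim centre [ 523.9 -309.3  106.2] lowest 88.76478268699239
small tilt,k,dx [23.3 13.6 -1.6] rms 0.530509850311733 176 0.56
rim centre [ 524.8 -308.9  110.3] lowest 91.31817378188143
```

>>> {"fn": "apply_moves", "kwargs": {
  "series": [
    [[0.001, 0, 0.012, 0], [0, 0, 0.01, 0], [0, 0, 0.006, 0], [0, 0, 0, 0]]
  ]
}}

```text
t: 34.12
tool_pos: [526.4, -265.9, 86.0]
orientation: [-180.0, 0.1, -0.0]
ft_force: [0.3, 0.2, -1.5]
grip_width: 1.5
```

>>> {"fn": "apply_moves", "kwargs": {
  "series": [
    [[0, 0, 0.002, 0], [0, 0, 0.002, 0], [0, 0, 0, 0]]
  ]
}}

```text
t: 34.5
tool_pos: [526.9, -266.2, 83.0]
orientation: [180.0, -0.0, -0.0]
ft_force: [-0.1, -1.0, -1.5]
grip_width: 1.9
```

>>> {"fn": "apply_moves", "kwargs": {
  "series": [
    [[0, 0, 0.002, 0], [0, 0, 0.001, 0], [0, 0, 0, 0]]
  ]
}}

```text
t: 34.88
tool_pos: [526.8, -266.1, 79.8]
orientation: [-180.0, 0.0, -0.0]
ft_force: [0.1, 0.7, -1.8]
grip_width: 1.7
```

>>> {"fn": "apply_moves", "kwargs": {
  "series": [
    [[0, 0, 0.0015, 0], [0, 0, 0.001, 0], [0, 0, 0, 0]]
  ]
}}

```text
t: 35.25
tool_pos: [526.9, -266.1, 77.4]
orientation: [-180.0, -0.0, -0.0]
ft_force: [-0.5, -0.4, -0.8]
grip_width: 1.2
```

>>> {"fn": "apply_moves", "kwargs": {
  "series": [
    [[0, -0.001, 0.002, 0], [0, 0, 0, 0]]
  ]
}}

```text
t: 35.5
tool_pos: [527.3, -264.9, 76.3]
orientation: [-180.0, -0.0, -0.0]
ft_force: [-1.0, 3.9, 8.2]
grip_width: 1.6
```

>>> {"fn": "apply_moves", "kwargs": {
  "series": [
    [[0, -0.002, 0.002, 0], [0, -0.002, 0.002, 0], [0, 0, 0, 0]]
  ]
}}

```text
t: 35.88
tool_pos: [528.0, -261.0, 73.6]
orientation: [180.0, -0.1, -0.0]
ft_force: [-2.5, 5.2, 18.6]
grip_width: 1.6
```

>>> {"fn": "apply_moves", "kwargs": {
  "series": [
    [[0, -0.0015, 0.002, 0], [0, -0.0015, 0.002, 0], [0, 0, 0, 0]]
  ]
}}

```text
t: 36.25
tool_pos: [528.6, -257.3, 70.8]
orientation: [-180.0, -0.2, -0.0]
ft_force: [-3.4, 11.7, 30.0]
grip_width: 1.6
```

>>> {"fn": "apply_moves", "kwargs": {
  "series": [
    [[0, -0.0012, 0.002, 0], [0, -0.0012, 0.002, 0], [0, 0, 0, 0]]
  ]
}}

```text
t: 36.62
tool_pos: [529.1, -253.8, 67.8]
orientation: [-179.9, -0.2, -0.0]
ft_force: [-4.5, 19.4, 41.6]
grip_width: 1.7
```

Run:
```python
from h import *
s=ctrl.get_state();print(s['tool_pos'],s['ft_force'],s['ft_torque'],s['grip_width']);x=fitheld('small')
circ('top','large',52,[524,-296]);circ('top','medium',61,[524,-296])
```

```text
[ 529.1 -253.8   67.8] [-4.5 19.4 41.6] [ 2.5  1.  -0.2] 1.6737527074680227
small tilt,k,dx [ 9.1  3.5 -3.7] rms 0.7847013449967568 182 0.62
rim centre [ 525.4 -299.7   63.7] lowest 56.10223788778525
top large centre [ 682.8 -310.7] med|e| 18.0846972041345 score 0.7
top medium none
```

Pivoting this shorter cover needs more force (42 N), so I unload a little, then ease the grip open in small steps so that it settles level under control.

>>> {"fn": "apply_moves", "kwargs": {
  "series": [
    [[0, 0, -0.003, 0], [0, 0, 0, 0]]
  ]
}}

```text
t: 37.17
tool_pos: [528.6, -255.7, 69.7]
orientation: [179.9, -0.2, -0.0]
ft_force: [-4.0, 7.9, 26.0]
grip_width: 1.3
```

Run:
```python
from h import *
s=ctrl.get_state();print(s['tool_pos'],s['ft_force'],s['ft_torque'],s['grip_width']);
from scipy.optimize import least_squares
# tilt with k linked to pivot geometry: test fixed-k fits
tcp=s['tool_pos'];im,c=snap('wrist');r=ctrl.cut_out('small_centre','wrist');m=r[0]['region'].astype(np.uint8)
ct=max(cv2.findContours(m,0,1)[0],key=len)[:,0].astype(float);mid=ct.mean(0);ct=ct[(ct[:,0]>mid[0])&(ct[:,1]<mid[1]+40)]
for k in (4,8,12,16):
    f=lambda p:np.linalg.norm(ct[:,None]-proj('wrist',held('small',(p[0],k,p[1]),tcp),c)[None],axis=2).min(1)
    q=least_squares(f,[10,-2],loss='soft_l1',f_scale=2);print(k,q.x,np.sqrt(np.mean(f(q.x)**2)))
```

```text
[ 528.6 -255.7   69.7] [-4.   7.9 26. ] [ 0.6  0.8 -0.1] 1.3157676959750904
4 [10.7 -3.2] 0.7189236639196134
8 [12.6 -2.8] 0.8371706293265144
12 [14.3 -2.4] 0.9982077252686936
16 [16.1 -2. ] 1.1848336648370508
```

>>> {"fn": "apply_moves", "kwargs": {
  "series": [
    [[0, -0.003, 0, 0], [0, -0.002, 0.001, 0], [0, -0.002, 0.001, 0], [0, 0, 0, 0]]
  ]
}}

```text
t: 37.78
tool_pos: [528.4, -250.9, 66.4]
orientation: [179.8, -0.2, 0.0]
ft_force: [-3.1, -5.3, 11.7]
grip_width: 1.3
```

>>> {"fn": "apply_moves", "kwargs": {
  "series": [
    [[0, -0.002, 0.0015, 0], [0, -0.001, 0.001, 0], [0, 0, 0, 0]]
  ]
}}

```text
t: 38.15
tool_pos: [528.7, -248.3, 64.1]
orientation: [179.7, -0.2, 0.0]
ft_force: [-3.3, -7.3, 13.4]
grip_width: 1.7
```

Run:
```python
from h import *
s=ctrl.get_state();print(s['tool_pos'],s['ft_force'],s['ft_torque'],s['grip_width']);
fitheld('small')
```

```text
[ 528.7 -248.3   64.1] [-3.3 -7.3 13.4] [-2.3  0.7 -0.2] 1.6961180017129887
small tilt,k,dx [ 4.4  2.8 -3.6] rms 0.6057289679168274 183 0.93
rim centre [ 525.  -294.7   63.3] lowest 59.60985951823528
```

>>> {"fn": "apply_moves", "kwargs": {
  "series": [
    [[0, -0.001, 0.002, 0], [0, -0.001, 0.002, 0], [0, 0, 0, 0]]
  ]
}}

```text
t: 38.62
tool_pos: [528.9, -245.4, 60.9]
orientation: [179.8, -0.3, 0.0]
ft_force: [-3.9, -1.2, 22.0]
grip_width: 1.8
```

>>> {"fn": "apply_moves", "kwargs": {
  "series": [
    [[0, -0.0005, 0.0015, 0], [0, -0.0005, 0.0015, 0], [0, 0, 0, 0]]
  ]
}}

```text
t: 39.0
tool_pos: [528.9, -243.4, 58.6]
orientation: [179.9, -0.2, -0.0]
ft_force: [-5.7, 6.7, 30.5]
grip_width: 1.6
```

Run:
```python
from h import *
s=ctrl.get_state();print(s['tool_pos'],s['ft_force'],s['ft_torque'],s['grip_width']);
fitheld('small')
```

```text
[ 528.9 -243.4   58.6] [-5.7  6.7 30.5] [-0.4  1.1 -0.2] 1.5907658555239694
small tilt,k,dx [-5.  -4.  -4.2] rms 10.23244287192188 189 0.78
rim centre [ 524.7 -289.7   58.7] lowest 54.51681038061296
```

>>> {"fn": "apply_moves", "kwargs": {
  "series": [
    [[0, -0.0025, 0, 0], [0, -0.0015, 0.001, 0], [0, 0, 0, 0]]
  ]
}}

```text
t: 39.48
tool_pos: [529.2, -241.6, 57.2]
orientation: [179.7, -0.3, 0.0]
ft_force: [-6.3, -6.1, 22.7]
grip_width: 1.5
```

>>> {"fn": "apply_moves", "kwargs": {
  "series": [
    [[0, -0.001, 0.001, 0], [0, 0, 0.001, 0], [0, 0, 0, 0]]
  ]
}}

```text
t: 39.85
tool_pos: [529.4, -241.0, 56.6]
orientation: [179.7, -0.3, 0.0]
ft_force: [-10.7, -5.5, 36.7]
grip_width: 1.7
```

Run:
```python
from h import *
s=ctrl.get_state();print(s['tool_pos'],s['ft_force'],s['ft_torque'],s['grip_width']);
```

```text
[ 529.4 -241.    56.6] [-10.7  -5.5  36.7] [-2.5  1.8 -0.4] 1.7268406597760115
```

It's bottomed (force rises with no further descent). It should sit about 8–9 mm too far to +y, so I unload and slide it back before letting go.

>>> {"fn": "apply_moves", "kwargs": {
  "series": [
    [[0, 0.001, -0.0025, 0], [0, 0.0025, 0, 0], [0, 0.0025, 0, 0], [0, 0, 0, 0]]
  ]
}}

```text
t: 40.35
tool_pos: [529.1, -243.4, 58.7]
orientation: [180.0, -0.3, -0.1]
ft_force: [-5.7, 13.4, 38.0]
grip_width: 1.8
```

Run:
```python
from h import *
s=ctrl.get_state();print(s['tool_pos'],s['ft_force'],s['ft_torque'],s['grip_width']);
for n in ['top','side']:
  circ(n,'large',52,[524,-296]);circ(n,'medium',61,[524,-296]);circ(n,'small',68,[524,-290])
im,c=snap('wrist')
for q,z in [('small_centre',40),('medium_centre',34.5),('large_centre',28)]:
    for x in ctrl.place_of(q,'wrist')[:1]: print(q,x['score'],onz(ray('wrist',x['position'],c),z))
```

```text
[ 529.1 -243.4   58.7] [-5.7 13.4 38. ] [ 0.7  1.1 -0.3] 1.82703994221465
top large none
top medium none
top small none
side large centre [ 524.9 -286.1] med|e| 5.957038364032613 score 0.9
side medium centre [ 525.5 -283.9] med|e| 11.611326947275394 score 0.6
side small centre [ 520.  -276.4] med|e| 5.030255821974595 score 0.63
small_centre 0.83 [ 525.4 -287.8   40. ]
```

Pushing at the rim re-tilts it rather than sliding. I'll go back to the flat state, release, and then centre it by nudging low down from inside the hollow.

>>> {"fn": "apply_moves", "kwargs": {
  "series": [
    [[0, -0.003, 0, 0], [0, -0.003, 0.0005, 0], [0, 0, 0, 0]]
  ]
}}

```text
t: 41.52
tool_pos: [529.5, -240.8, 57.2]
orientation: [179.7, -0.4, 0.0]
ft_force: [-5.8, -6.5, 22.0]
grip_width: 1.7
```

Run:
```python
from h import *
s=ctrl.get_state();print(s['tool_pos'],s['ft_force'],s['ft_torque'],s['grip_width']);
```

```text
[ 529.5 -240.8   57.2] [-5.8 -6.5 22. ] [-2.7  0.9 -0.4] 1.6805671580694264
```

>>> {"fn": "apply_moves", "kwargs": {
  "series": [
    [[0, 0.001, -0.001, 0], [0, 0.0015, -0.001, 0], [0, 0, 0, 0]]
  ],
  "gripper": 0.86
}}

```text
t: 41.9
tool_pos: [528.4, -240.6, 57.6]
orientation: [179.9, -0.2, -0.0]
ft_force: [0.1, 3.4, 13.0]
grip_width: 5.9
```

>>> {"fn": "apply_moves", "kwargs": {
  "series": [
    [[0, 0.001, 0, 0], [0, 0, 0, 0]]
  ],
  "gripper": 0.78
}}

```text
t: 42.15
tool_pos: [527.1, -241.4, 56.0]
orientation: [180.0, -0.0, -0.0]
ft_force: [0.1, 0.2, 2.2]
grip_width: 9.4
```

Run:
```python
from h import *
s=ctrl.get_state();print(s['tool_pos'],s['ft_force'],s['ft_torque'],s['grip_width']);
im,c=snap('wrist')
for q,z in [('small_centre',40),('medium_centre',34.5),('large_centre',28)]:
    for x in ctrl.place_of(q,'wrist')[:1]: print(q,x['score'],onz(ray('wrist',x['position'],c),z))
```

```text
[ 527.1 -241.4   56. ] [0.1 0.2 2.2] [-0.  -0.1 -0. ] 9.375824099073935
small_centre 0.69 [ 526.8 -285.2   40. ]
```

>>> {"fn": "apply_moves", "kwargs": {
  "series": [
    [[0, 0, -0.004, 0], [0, 0, -0.008, 0], [0, 0, -0.02, 0], [0, 0, -0.04, 0], [0, -0.04, -0.04, 0], [0, -0.06, 0, 0], [0, -0.06, 0, 0], [0, -0.03, 0, 0]]
  ]
}}

```text
t: 43.35
tool_pos: [526.8, -48.8, 169.6]
orientation: [-180.0, -0.1, 0.1]
ft_force: [0.3, 0.2, 0.3]
grip_width: 9.5
```

Run:
```python
from h import *
s=ctrl.get_state();print(s['tool_pos'],s['ft_force'],s['grip_width']);
for n in ['top','side']:
  circ(n,'large',52,[524,-296]);circ(n,'medium',61,[524,-296]);circ(n,'small',68,[524,-290])
  for q,z in [('small_centre',40),('medium_centre',34.5),('large_centre',28)]:
    for x in ctrl.place_of(q,n)[:1]: print(n,q,round(x['score'],2),onz(ray(n,x['position']),z))
# dark/bright profile through the rims in the top picture along y at x=525, z=65
im,c=snap('top');g=cv2.cvtColor(im,cv2.COLOR_RGB2GRAY)
ys=np.arange(-400,-185,3.);P=proj('top',np.c_[0*ys+525,ys,0*ys+62],c)
print([(int(y),int(g[int(round(p[1])),int(round(p[0]))])) for y,p in zip(ys,P)])
```

```text
[526.8 -48.8 169.6] [0.3 0.2 0.3] 9.542833621003366
top large centre [ 523.4 -295.8] med|e| 1.7752481893746719 score 0.57
top medium centre [ 526.4 -294.3] med|e| 1.2222861627622734 score 0.69
top small centre [ 525.7 -284.7] med|e| 1.6919072936630286 score 0.89
top small_centre 0.62 [ 529.5 -289.6   40. ]
top medium_centre 0.78 [ 534.7 -290.4   34.5]
side large centre [ 523.  -287.4] med|e| 3.6790538298630366 score 0.8
side medium none
side small centre [ 526.9 -275.3] med|e| 3.6459843590074 score 0.84
side small_centre 0.97 [ 538.4 -299.    40. ]
side medium_centre 0.59 [ 520.7 -291.3   34.5]
side large_centre 0.66 [ 525.7 -293.7   28. ]
[(-400, 75), (-397, 77), (-394, 78), (-391, 78), (-388, 79), (-385, 108), (-382, 90), (-379, 63), (-376, 66), (-373, 65), (-370, 65), (-367, 68), (-364, 97), (-361, 100), (-358, 71), (-355, 63), (-352, 63), (-349, 64), (-346, 64), (-343, 64), (-340, 63), (-337, 77), (-334, 98), (-331, 118), (-328, 96), (-325, 60), (-322, 66), (-319, 66), (-316, 68), (-313, 68), (-310, 67), (-307, 65), (-304, 65), (-301, 65), (-298, 72), (-295, 86), (-292, 111), (-289, 129), (-286, 126), (-283, 102), (-280, 67), (-277, 87), (-274, 125), (-271, 123), (-268, 126), (-265, 129), (-262, 124), (-259, 113), (-256, 84), (-253, 57), (-250, 53), (-247, 54), (-244, 53), (-241, 104), (-238, 95), (-235, 44), (-232, 49), (-229, 50), (-226, 103), (-223, 89), (-220, 88), (-217, 89), (-214, 94), (-211, 79), (-208, 53), (-205, 55), (-202, 98), (-199, 106), (-196, 79), (-193, 77), (-190, 81), (-187, 85)]
```

Rim profile through the top picture: large about −292, medium about −293.5, small about −285.5, all diameters right. Everything is level, but the small is ~9 mm off. I'll nudge it from inside with closed fingertips low down.

>>> {"fn": "apply_moves", "kwargs": {
  "series": [
    [[0, 0.05, 0, 0], [0, 0.06, 0, 0], [0, 0.06, 0, 0], [0, 0.05, 0, 0], [-0.001, 0.016, 0.03, 0], [0, 0, 0.03, 0], [0, 0, 0.02, 0], [0, 0, 0, 0]]
  ],
  "gripper": 1
}}

```text
t: 45.3
tool_pos: [525.0, -286.4, 86.5]
orientation: [-179.9, 0.2, 0.0]
ft_force: [-0.7, 0.3, 0.8]
grip_width: -0.3
```

Run:
```python
from h import *
s=ctrl.get_state();print(s['tool_pos'],s['ft_force'],s['grip_width'])
```

```text
[ 525.  -286.4   86.5] [-0.7  0.3  0.8] -0.27231007502393184
```

>>> {"fn": "apply_moves", "kwargs": {
  "series": [
    [[0, -0.001, 0.025, 0], [0, 0, 0.02, 0], [0, 0, 0.008, 0], [0, 0, 0, 0]]
  ]
}}

```text
t: 45.8
tool_pos: [525.8, -286.1, 34.7]
orientation: [-180.0, 0.0, -0.0]
ft_force: [0.0, -0.3, 0.1]
grip_width: 0.0
```

>>> {"fn": "apply_moves", "kwargs": {
  "series": [
    [[0, 0.006, 0, 0], [0, 0.004, 0, 0], [0, 0.003, 0, 0], [0, 0.002, 0, 0], [0, 0.001, 0, 0], [0, 0, 0, 0]]
  ]
}}

```text
t: 46.55
tool_pos: [525.8, -302.2, 34.9]
orientation: [-180.0, 0.0, -0.0]
ft_force: [-1.6, -0.1, 1.0]
grip_width: -0.1
```

```bash
cat >> h.py <<'E'
def wc(name,z,x0):
    circ('wrist',name,z,x0)
E
python3 - <<'E'
from h import *
s=ctrl.get_state();print(s['tool_pos'],s['ft_force'],s['grip_width'])
circ('side','small',68,[526,-285])
im,c=snap('wrist');r=ctrl.cut_out('small_centre','wrist')
if r:
    R=np.array(r[0]['rect'])*[560,420,560,420];print('mask',R)
    f=np.linspace(0,6.3,90)
    for y in (-285,-289,-293):
        P=proj('wrist',np.c_[48*np.cos(f)+526,48*np.sin(f)+y,0*f+68],c);print(y,P.min(0),P.max(0))
E
```

```text
[ 525.8 -302.2   34.9] [-1.6 -0.1  1. ] -0.13586822913108812
side small centre [ 527.  -274.4] med|e| 4.591042427922773 score 0.83
mask [101.5 183.5 354.2 372.9]
-285 [102.  185.9] [352.7 404.5]
-289 [112.5 185.8] [363.2 404.5]
-293 [123.1 185.8] [373.7 404.5]
```

Not moved yet (mask still matches −285). I'll push on in steps.

>>> {"fn": "apply_moves", "kwargs": {
  "series": [
    [[0, 0.002, 0, 0], [0, 0.002, 0, 0], [0, 0.002, 0, 0], [0, 0, 0, 0]]
  ]
}}

```text
t: 47.25
tool_pos: [525.9, -308.5, 34.9]
orientation: [180.0, -0.0, -0.0]
ft_force: [0.1, 0.1, -0.0]
grip_width: 0.1
```

```bash
cat > w.py <<'E'
from h import *
s=ctrl.get_state();print(s['t'],s['tool_pos'],s['ft_force'])
im,c=snap('wrist');f=np.linspace(0,6.3,90)
for q,rr,z,y0 in [('small',48,68,-285),('medium',71,61,-294.5)]:
    r=ctrl.cut_out(q+'_centre','wrist')
    if r:
        R=np.array(r[0]['rect'])*[560,420,560,420];o=[]
        for y in (y0,y0-8):
            P=proj('wrist',np.c_[rr*np.cos(f)+526,rr*np.sin(f)+y,0*f+z],c);o.append([P[:,0].min(),P[:,0].max()])
        o=np.array(o);print(q,round(r[0]['score'],2),R,'y from left,right:',y0-8*(R[[0,2]]-o[0])/(o[1]-o[0]))
E
python3 w.py
```

```text
47.25 [ 525.9 -308.5   34.9] [ 0.1  0.1 -0. ]
small 0.97 [ 98.  186.5 347.2 370.9] y from left,right: [-289.8 -289.2]
medium 0.89 [ 59.7 114.4 415.1 362.4] y from left,right: [-294.3 -294.8]
```

>>> {"fn": "apply_moves", "kwargs": {
  "series": [
    [[0, 0.002, 0, 0], [0, 0.002, 0, 0], [0, 0.001, 0, 0], [0, 0, 0, 0]]
  ]
}}

```text
t: 47.9
tool_pos: [525.9, -313.4, 34.9]
orientation: [180.0, -0.0, -0.0]
ft_force: [-0.1, -0.1, -0.1]
grip_width: 0.1
```

```bash
python3 w.py
```

```text
47.9 [ 525.9 -313.4   34.9] [-0.1 -0.1 -0.1]
small 0.83 [ 93.8 185.2 349.  371.2] y from left,right: [-293.1 -294.9]
medium 0.77 [ 48.5 112.  403.1 357.4] y from left,right: [-294.8 -295. ]
```

Small is now at about −294, on centre. I back off, lift clear and make a final check.

>>> {"fn": "apply_moves", "kwargs": {
  "series": [
    [[0, -0.006, 0, 0], [0, -0.008, 0, 0], [0, 0, -0.01, 0], [0, 0, -0.03, 0], [0, 0, -0.05, 0], [0, 0, -0.05, 0], [0, -0.05, -0.03, 0], [0, -0.06, 0, 0]]
  ]
}}

```text
t: 49.05
tool_pos: [527.8, -189.5, 208.8]
orientation: [179.9, -0.4, -0.1]
ft_force: [0.6, 1.0, -0.3]
grip_width: -0.2
```

>>> {"fn": "apply_moves", "kwargs": {
  "series": [
    [[0, -0.06, 0, 0], [0, -0.05, 0, 0], [0, -0.03, 0, 0], [0, 0, 0, 0]]
  ]
}}

```text
t: 49.55
tool_pos: [525.9, -47.5, 205.7]
orientation: [180.0, -0.0, 0.2]
ft_force: [-0.4, -0.6, 0.9]
grip_width: -0.3
```

Run:
```python
from h import *
s=ctrl.get_state();print(s['t'],s['tool_pos'],s['ft_force'])
circ('top','large',52,[524,-296]);circ('top','medium',61,[524,-296]);circ('top','small',68,[524,-290])
im,c=snap('top');g=cv2.cvtColor(im,cv2.COLOR_RGB2GRAY)
ax=np.arange(-98,99,2.)
for nm,P in [('y',np.c_[0*ax+525,ax-294.5,0*ax+62]),('x',np.c_[ax+525,0*ax-294.5,0*ax+62])]:
    v=[int(g[int(round(p[1])),int(round(p[0]))]) for p in proj('top',P,c)]
    print(nm,[int(a) for i,a in enumerate(ax) if 0<i<len(v)-1 and v[i]>=v[i-1] and v[i]>v[i+1] and v[i]>85])
for n in ['top','side']:
    snap(n)
    for q in ['detergent','tin','tape','carton']:
        print(n,q,[np.round(np.array(x['position'])*[420,560]) for x in ctrl.place_of(q,n)[:1]])
```

```text
49.55 [525.9 -47.5 205.7] [-0.4 -0.6  0.9]
top large centre [ 524.1 -295.7] med|e| 1.8483889245731575 score 0.63
top medium centre [ 526.2 -295.3] med|e| 1.3194961129657656 score 0.97
top small centre [ 526.  -293.1] med|e| 1.3317282373371455 score 0.83
y [-90, -86, -66, -44, 0, 22, 26, 30, 48, 70, 82, 96]
x [-94, -66, -44, -14, -4, 2, 10, 48, 70, 90]
top detergent []
top tin [array([248., 434.])]
top tape [array([126., 364.])]
top carton [array([151., 163.])]
side detergent [array([153., 320.])]
side tin [array([170., 361.])]
side tape [array([173., 258.])]
side carton [array([282., 180.])]
```

```bash
python3 -c "
from rig import ctrl
print(ctrl.close_job())"
```

```text
the job is handed in; nothing more can be done
None
```

All three covers are stacked hollow side up in the tray, large, then medium, then small, and I handed the job in at about 50 s. I gripped each one at the high side of its rim, rested it on the edge of its crown, lowered it to level and then let go.

**Last checks (top camera):**
- **Centres:** large (524, −296), medium (526, −295) and small (526, −293) mm, so they agree within about 3 mm. The tray centre is about (522, −295).
- **Level:** the rims fit full, level circles to within 1–2 mm.
- **Robot:** it was clear of everything, with no force on the wrist.
- **Bystanders:** tin, tape and carton stayed where they were within a few pixels in both views. The detergent was found in place only by the side camera; the top camera's search missed it.

**What did not go smoothly:**
- **Force while levelling the small cover:** the wrist force reached about 42 N for a moment. It came through the gripped cover, so I don't expect it to count as the gripper's body pressing. I can't confirm that.
- **Small cover off centre:** it first sat about 9 mm off, and pushing it at the rim only tilted it. I released it and slid it to centre with closed fingertips from inside.
- **Side-camera fits disagreed:** they put the large and small covers 8–10 mm nearer +y than the top camera did, with a poor fit, so I used the top and wrist views.
- **No picture viewed at the end:** the 12 allowed views were used up by then, so the small cover's final state was checked only by measurement.

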